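# Butt the brass bar against the length stop and lock the saw fixture's toggle clamp

## Robot

A 7-joint arm with a two-finger parallel gripper is mounted at the origin on the work surface. World frame = base frame: x ahead of the robot, y to its left, z up, the work surface at z = 0. Lengths are in mm, angles in rad, forces in N, time in s.
With the tool pointing down it reaches from about 425 to 925 mm from the base axis. Payload 6.8 kg.
Tool frame: the origin (TCP) lies midway between the tips of the shut fingers; the grasp point (between the pads) lies 19 mm behind it; z points along the fingers, x is the direction in which the jaws open and shut, and the axes are right-handed (so a half turn about z gives the same grasp; the last joint's range is limited). The gripper opens to 85 mm and grips with 20 to 120 N. Pads are 22 mm wide; open, the fingers measure 114 mm over their backs; the gripper's body (76 mm by 85 mm) begins 54 mm behind the grasp point. The pads swing forward as they close: fully open they stand 13 mm farther back than shut.
Start: joints at [-1.249, 0.477, 0.022, 1.555, -0.011, 1.109, -0.083], TCP at [281.264, 613.627, 231.308] pointing down, gripper open.
Joint ranges: [-2.96, 2.96], [-0.34, 2.1], [-1.41, 1.46], [0.24, 2.44], [-1.37, 4.51], [0.17, 1.92], [-2.96, 2.96]. Speed limits (rad/s): [2.39, 2.39, 3.14, 3.14, 3.14, 3.14, 3.14].

## Interface

Orientations are given as a 3x3 rotation matrix whose columns are the frame's x, y, z axes.
In Python, from cell import bot gives the robot as it stands.
- The arm moves only by the tool play_rows, never from a script. Its argument "plan" is a list of rows, each a list of 3 entries, a list of its own where there are three numbers: the shift along the tool's x, y, z in m, then the turn, a rotation vector about the tool's x, y, z in rad, then the gripper command: -1 is shut, 1 is fully open, values between are in proportion. In form: [[[dx, dy, dz], [ax, ay, az], claw], ...]. A call has 1 to 12 rows; each row shifts and turns the commanded pose from where the row before left it, along the tool's axes as they then stand; what a row does not reach is not made up. A row lasts 1/8 s, in which the tool goes at most 62.5 mm and 10.7 degrees, less where a joint would pass 70% of its speed; a pose out of reach is approached as far as the arm can. A call with a gripper value outside its range is refused whole. The fingers move at their own pace and stop on an object; "grip_force" is the grip in N (left out, the last holds). Time passes only in rows, so rows that do not move let the fingers close. It gives the time, the measured TCP pose, the force and the opening at its end, in the units of the state.
- bot.get_obs(): the state, without advancing time (a new reading comes with each control period).
- bot.read_camera(name): name is "scene" or "top"; returns a dict with "frame" (480x640x3 uint8, red, green, blue), "fx", "fy", "cx", "cy" (pixels), "xyz" and "rotation" of the camera in the world. Camera axes: x right, y up, looking along -z (the intrinsics and any distortion apply to the point x, -y, -z); pixel columns grow to the right and rows downward; lengths in mm; the calibration is good to about 2 mm. A picture is of the moment at which its call begins. There is no depth.
- bot.finish_job(): hands the job in, once; it reports no verdict.
The state is a dict: "time": time; "q": joint angles; "qd": joint speeds; "tau": joint torques, N m; "tcp_pos": TCP position; "tcp_rot": TCP orientation; "wrist_force": force on the tool from outside, world axes, zero at the start; "moment": the same for the moment, N m; "gripper_width": finger opening in mm.
Only numpy, scipy, OpenCV 4.12 (cv2) and the standard library are available. Lean on these libraries where they do the work, as an engineer would, in place of code of your own. Each camera call takes 0.05 s, during which the arm holds its last target.

## Task

A loose brass bar lies in the channel of the goldsmith's saw fixture, short of the length stop. With a fingertip, push the bar along its channel until its end rests against the stop (do not pick it up), and once it rests there, push the clamp's blue handle over and down, past its dead point, until it snaps into lock and the rubber foot presses the bar down. Leave the tools and the other things on the bench where they are.

Things in the scene. Friction and masses are not known exactly. Their poses are not given: they have to be found in the camera images.
- fixture: (All sizes in mm.) Saw fixture screwed to the bench: aluminium plate 12 thick, x from -65 to 105, y from -125 to 85. Origin on the bench top; its level axes: x from the handle side to the bar, y along the bar to the length stop, z up. The toggle clamp stands on its y = 0 line. Apart from clamp and handle nothing on it is higher than 45 above the bench.
- channel (a point): Middle of the bar's channel floor, (75, 0, 12) of the fixture, same axes. The channel runs along y, 23 wide: on the handle side a steel fence 9 high, 10 wide (y -48 to 60; saw slot at y = -30, behind it two dark guides 26 high at fixture x 37 to 53), on the other side a rail 6 high (y -20 to 45). Before y = -48 the plate is bare.
- stop_face (a point): Middle of the length stop's face that the bar must meet, at (75, 55, 18) of the fixture, same axes; the face looks along -y. The stop is a fixed dark steel block 30 wide, 14 thick, 20 high, with a brass thumb screw on top.
- brass_bar: The loose brass bar: 20 (its x) by 110 (its y, along the channel) by 12 high, about 220 g, lying on the plate in the channel. Origin at the centre of its underside, 12 above the bench. It starts 12 to 38 short of the stop and slides easily.
- bar_push_end (a point): Centre of the bar's free end face, at y = -55 of the bar, 6 above its underside: here a fingertip pushes it along +y, towards the stop. In front of it and 25 to both sides the plate is bare, or beyond its edge the bench, 12 lower.
- bar_stop_end (a point): Centre of the bar's other end face (y = +55 of the bar, 6 above its underside), the one that must come to rest against the stop.
- clamp_base (a point): Middle of the steel toggle clamp's foot, (-15, 0, 12) of the fixture, same axes. The clamp is 36 wide in y; base from x = -63 to 28 of the fixture, 65 high above the bench. Open, its arm points up and towards the bar, within x -15 to 85 and below z 120 of the fixture; it swings down on to the bar as the handle is pushed over.
- handle_grip (a point): Point on the pushed face of the clamp's blue grip (18 wide, 15 thick, 76 long), mid-width, 35 from its free end. Its z axis points out of that face (push against it), its -x axis to the free end. Open, the grip stands up, face towards the bar; it swings away from the bar and down until almost level, face up. Way of the point is told at handle_end.
- handle_end (a point): Middle of the grip's free end, 35 beyond handle_grip, same axes. Way of handle_grip in fixture (x, z) mm at tilt of its z axis in rad: -25, 147 at 1.31; -42, 147 at 1.09; -57, 139 at 0.86; -69, 123 at 0.58; -73, 113 at 0.46; -81, 90 at 0.21; -83, 83 at 0.13. Second last: dead point; last: locked. It moves at 1 to 3 N; over the last 0.25 rad before the dead point the foot is squeezed and it needs up to 8 N.
- knee (a joint): Angle of the clamp's toggle knee in rad: about 0 to 0.1 with the handle fully open, hardly growing at first, 1.656 at the dead point (links in line), 1.82 in lock, against its end stop. Left alone in lock, it stays there; it stays put where it is left when open, too.
- pad: Black rubber foot at the end of the clamp's arm, 16 in diameter and 13 high; origin at the centre of its underside. In lock it presses on the bar's top at y = 0 of the fixture with about 40 N.
- offcut: Short loose brass offcut, 20 by 34 by 12 high, lying on the plate beside the clamp; origin at the centre of its underside. To be left alone.
- tweezers: Steel soldering tweezers, about 165 long, 7 high, on the bench beyond the bar; origin under the middle. To be left alone.
- silver_ring: Finger ring, 23 across and 6 high, lying on the bench beyond the stop; origin at the centre of its underside. To be left alone.
- hammer: Small hammer, 220 long, lying on the bench to the left. To be left alone.
- file: Needle file with an orange handle, about 180 long, 10 high, lying on the bench to the right. To be left alone.
- saw_frame: Jeweller's saw, 270 long, 80 deep, lying flat on the bench to the right. To be left alone.
- flux_jar: Amber jar with a green cap, 52 across and 62 high, standing on the bench to the left. To be left alone.
Things that resemble listed ones, but are neither listed nor needed, are in the scene too. Of the things that look like the brass_bar, the largest one is meant.

How it is judged (in metres and radians):
On the way, in this order (a step that is already met when the one before it is completed fails the run):
1. the bar's end rests against the length stop (within 2 mm) while the clamp is still open (y of bar_stop_end in the frame of stop_face above -0.002 m and x of bar_stop_end in the frame of stop_face between -0.003 and 0.003 m and x of bar_push_end in the frame of stop_face between -0.003 and 0.003 m and z of bar_stop_end in the frame of stop_face below 0.002 m and value of joint knee below 1.4 rad), for 0.2 s.
2. the handle is past its dead point, in lock, and the rubber foot presses on the bar (value of joint knee above 1.78 rad and contact force between pad and brass_bar above 15 N), for 0.3 s.
At the end, for the whole second after the job is handed in: The bar lies in its channel with its end within 2 mm of the length stop, at rest, and the clamp is in lock: knee angle over 1.78 rad (past its dead point at 1.656), rubber foot pressing on the bar with more than 15 N (all of step 2 and y of bar_stop_end in the frame of stop_face above -0.002 m and x of bar_stop_end in the frame of stop_face between -0.003 and 0.003 m and x of bar_push_end in the frame of stop_face between -0.003 and 0.003 m and z of bar_stop_end in the frame of stop_face below 0.002 m and linear speed of brass_bar below 0.01 m/s); the robot touches nothing.
It fails at once if the bar is lifted more than 8 mm off the plate (z of brass_bar in the frame of fixture above 0.02 m).
It fails at once if another thing on the bench or the offcut is moved more than 30 mm (distance of any of offcut, tweezers, silver_ring, hammer, file, saw_frame, flux_jar from where it was at the start of the episode above 0.03 m).
It also fails if it takes over 51 s, if anything falls off the work surface, if the arm or the gripper's body presses on something with over 40 N, if the wrist force passes 120 N, or if a joint passes its speed limit or range.

## Working session

There is one attempt and no reset: what is moved stays moved. The work goes in short steps, Python scripts to look and compute and a tool call to move; the robot and the scene stay as the last step left them, time stands still between calls to the robot, and variables do not carry over. Pictures are saved under pics/ and viewed, and the job is handed in when it is done.

Besides the shell and the picture viewer there is one more tool, called after "Emit:" by a JSON object that holds its "method" and its "body". play_rows: Moves the arm, as the interface text tells. Its arguments: {"type":"object","properties":{"plan":{"type":"array"},"grip_force":{"type":"number"}},"required":["plan"]}

```bash
ls; mkdir -p pics; python3 - <<'E'
from cell import bot
import cv2, json, numpy as np
o=bot.get_obs(); print(o)
for n in ("scene","top"):
    c=bot.read_camera(n); cv2.imwrite(f"pics/{n}0.png",c["frame"][:,:,::-1])
    print(n,{k:v for k,v in c.items() if k!="frame"})
    np.savez(f"{n}0.npz",**c)
E
```

```text
pics
{'time': 0.0, 'q': array([-1.24910794,  0.47779946,  0.02233612,  1.55646843, -0.0115132 ,
        1.10930087, -0.08308757]), 'qd': array([-0.00019177, -0.00026467, -0.0002692 ,  0.0010586 , -0.00125196,
       -0.00014751,  0.00094508]), 'tau': array([-3.75887266e-04, -5.96450686e+01,  1.60778034e+00, -2.81188899e+01,
        1.24174193e-02,  9.42336774e-03, -1.88299475e-05]), 'tcp_pos': array([281.01573089, 613.05941959, 230.31890808]), 'tcp_rot': array([[ 4.16649495e-01,  9.09066977e-01, -6.55302812e-04],
       [ 9.09065343e-01, -4.16649991e-01, -1.72804836e-03],
       [-1.84394361e-03,  1.24277402e-04, -9.99998292e-01]]), 'wrist_force': array([ 0.35689112, -0.38244016,  0.0952634 ]), 'moment': array([ 0.01279236,  0.01485972, -0.01455883]), 'gripper_width': 85.11899492398703}
scene {'fx': 508.16723927775166, 'fy': 508.16723927775166, 'cx': 320.1266495473411, 'cy': 241.16118351683843, 'xyz': array([1250.34137148, -546.09537556,  933.41699879]), 'rotation': array([[ 0.6193314 , -0.54272828,  0.56733996],
       [ 0.78511055,  0.42306348, -0.45234801],
       [ 0.00548124,  0.72557792,  0.68811819]])}
top {'fx': 437.2405357953015, 'fy': 437.2405357953015, 'cx': 316.67592584137776, 'cy': 237.7394651874936, 'xyz': array([ 466.69767583,  -19.90074754, 1367.7985694 ]), 'rotation': array([[ 0.0144507 ,  0.99456617, -0.10309856],
       [-0.99965422,  0.01210481, -0.02334336],
       [-0.02196852,  0.10340024,  0.99439719]])}
```

View pics/scene0.png

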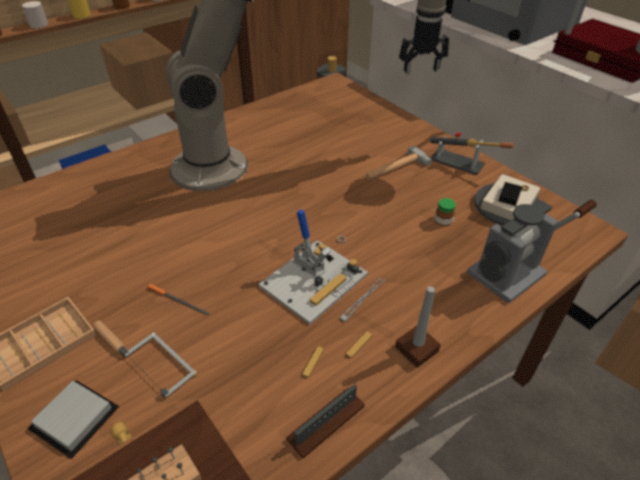

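View pics/top0.png

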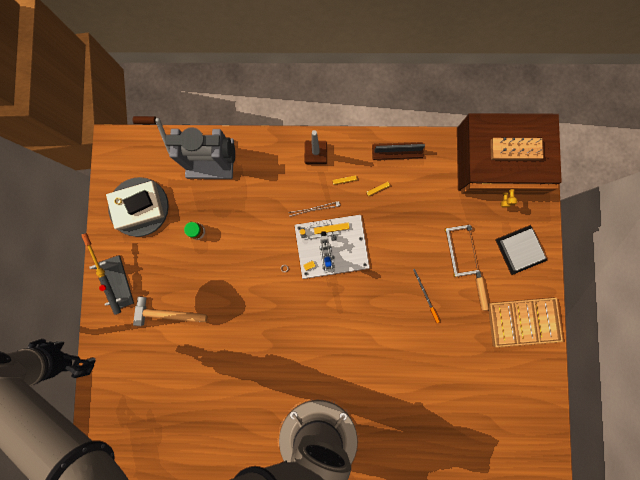

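The scene view shows the plate around (315,280) with the blue handle at (304,224). In the top view the plate is at about (332,247), with the ring at (284,268) and the stop at its left. I'll zoom in on both.

```bash
python3 - <<'E'
import cv2
a=cv2.imread("pics/top0.png")[205:290,280:390]; cv2.imwrite("pics/top0z.png",cv2.resize(a,None,fx=7,fy=7,interpolation=cv2.INTER_CUBIC))
a=cv2.imread("pics/scene0.png")[200:330,250:390]; cv2.imwrite("pics/scene0z.png",cv2.resize(a,None,fx=4.5,fy=4.5,interpolation=cv2.INTER_CUBIC))
E
```

```text
(no output)
```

View pics/top0z.png

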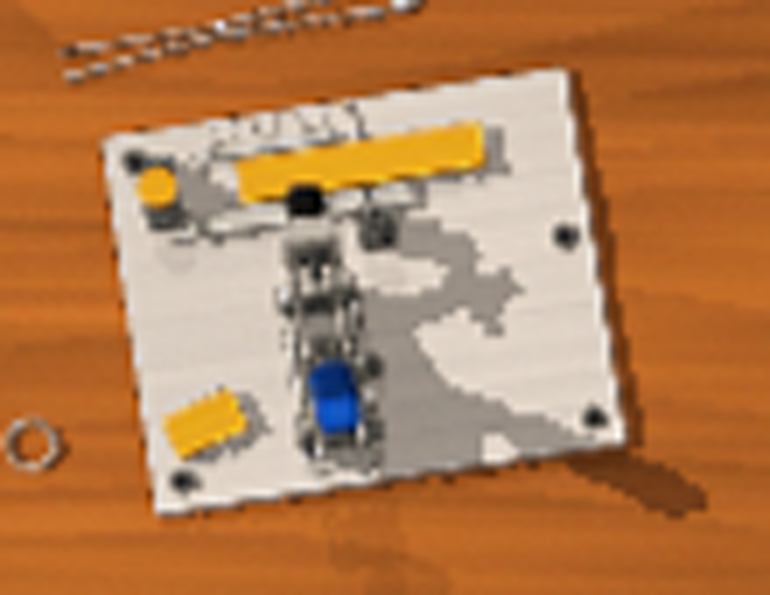

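View pics/scene0z.png

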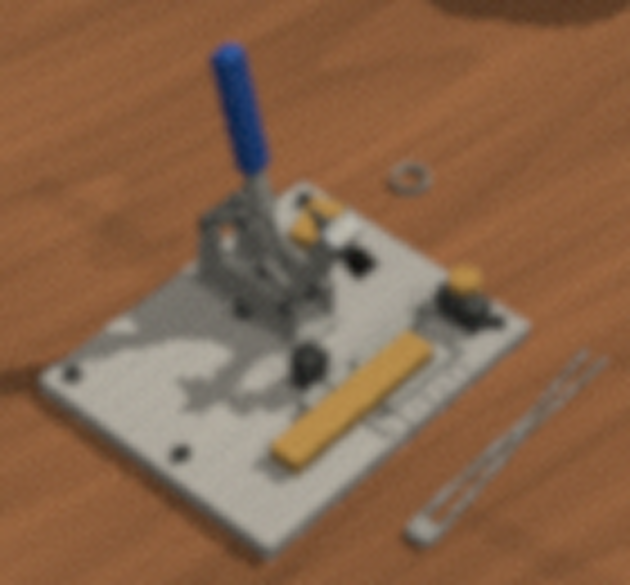

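```bash
cat > h.py <<'E'
import numpy as np, cv2
def ray(c,p):
    p=np.atleast_2d(np.asarray(p,float))
    d=np.c_[(p[:,0]-c["cx"])/c["fx"],-(p[:,1]-c["cy"])/c["fy"],-np.ones(len(p))]
    return c["xyz"], d@c["rotation"].T
def onz(c,p,z):
    o,d=ray(c,p); return o+d*((z-o[2])/d[:,2])[:,None]
def proj(c,P):
    q=(np.atleast_2d(P)-c["xyz"])@c["rotation"]
    return np.c_[c["cx"]+c["fx"]*q[:,0]/-q[:,2], c["cy"]-c["fy"]*q[:,1]/-q[:,2]]
def load(n): return {k:v for k,v in np.load(n).items()}
def rect(c,mask,z,off=(0,0)):
    n,l,s,ce=cv2.connectedComponentsWithStats(mask.astype(np.uint8))
    out=[]
    for i in range(1,n):
        if s[i,4]<20: continue
        co,_=cv2.findContours((l==i).astype(np.uint8),cv2.RETR_EXTERNAL,cv2.CHAIN_APPROX_NONE)
        pts=co[0][:,0].astype(float)
        w=onz(c,pts,z)[:,:2]
        out.append((s[i,4],ce[i],cv2.minAreaRect(w.astype(np.float32))))
    return out
E
python3 - <<'E'
from h import *
t=load("top0.npz"); s=load("scene0.npz")
for c,nm,box in((t,"top",(205,290,280,390)),(s,"scene",(200,330,250,390))):
    hsv=cv2.cvtColor(c["frame"],cv2.COLOR_RGB2HSV)
    m=np.zeros(hsv.shape[:2],bool); y0,y1,x0,x1=box
    H,S,V=[hsv[...,i].astype(int) for i in range(3)]
    roi=np.zeros_like(m); roi[y0:y1,x0:x1]=1
    pl=(S<60)&(V>100)&roi
    # whole plate: low sat incl. shadow, closed
    if nm=="top":
        pl=(S<70)&roi
    brass=(H>17)&(H<28)&(S>130)&(V>130)&roi if nm=="top" else (H>16)&(H<28)&(S>110)&(V>110)&roi
    blue=(H>100)&(H<130)&(S>120)&roi
    for k,mm,z in(("plate",pl,12),("brass",brass,24),("blue",blue,150)):
        print(nm,k)
        for a,ce,r in rect(c,mm,z): 
            print(a,ce.round(1),np.round(r[0],1),np.round(r[1],1),round(r[2],2), np.round(cv2.boxPoints(r),1).tolist() if k!="blue" and a>40 else "")
E
```

```text
top plate
3200 [332.2 247.1] [581.7 -34.2] [171.  209.6] 9.49 [[480.1000061035156, 55.099998474121094], [514.7000122070312, -151.60000610351562], [683.2999877929688, -123.4000015258789], [648.7000122070312, 83.30000305175781]]
top brass
218 [331.4 227.8] [636.8 -32.5] [ 20.6 108.3] 9.48 [[617.7000122070312, 19.200000762939453], [635.5, -87.5999984741211], [655.9000244140625, -84.19999694824219], [638.0999755859375, 22.600000381469727]]
25 [302.  231.4] [624.9  57.4] [15.6 12.4] 1.0 
68 [308.8 265.2] [521.2  34.6] [19.2 31.6] 27.32 [[505.3999938964844, 44.20000076293945], [519.9000244140625, 16.200000762939453], [537.0, 25.0], [522.5, 53.099998474121094]]
top blue
59 [327.4 261.4] [526.8 -22.4] [27.3 16.4] 11.95 
scene plate
85 [312.4 246.5] [496.1  28.6] [32.2 68.5] 46.57 [[460.1000061035156, 40.5], [509.8999938964844, -6.599999904632568], [532.0, 16.799999237060547], [482.20001220703125, 63.900001525878906]]
3180 [309.7 284.9] [583.8 -34.8] [174.9 211.8] 9.42 [[480.20001220703125, 55.400001525878906], [514.9000244140625, -153.5], [687.4000244140625, -124.9000015258789], [652.7999877929688, 84.0]]
40 [362.1 298.4] [704.6  19.5] [ 9.  43.4] 12.26 
41 [344.6 316. ] [719.2 -44. ] [14.  33.2] 12.31 [[708.7999877929688, -29.200000762939453], [715.9000244140625, -61.70000076293945], [729.5999755859375, -58.70000076293945], [722.5, -26.200000762939453]]
scene brass
51 [319.4 248.1] [519.6  33.6] [17.3 35.8] 20.74 [[505.1000061035156, 47.29999923706055], [517.7999877929688, 13.800000190734863], [534.0, 20.0], [521.2999877929688, 53.400001525878906]]
29 [352.9 261.8] [610.   70.3] [15.8 16.1] 16.03 
320 [327.7 288.7] [639.1 -32.8] [ 22.5 110.8] 9.45 [[618.9000244140625, 19.899999618530273], [637.0999755859375, -89.30000305175781], [659.2999877929688, -85.5999984741211], [641.0999755859375, 23.600000381469727]]
scene blue
150 [302.9 223.6] [533.2 -25.8] [13.4 92.8] 62.28
```

The plate measures 171 × 209.6 at yaw 9.49°, which puts the fixture origin at about (558.7, -17.8). The bar is at fixture (74.6, -27), so the gap to the stop is about 27 mm. These agree with the given sizes. I'll shut the gripper, turn tool x to lie along fixture y, then fly over.

Emit:
{"method": "play_rows", "body": {"plan": [[[0,0,0],[0,0,-0.149],-1],[[0,0,0],[0,0,-0.149],-1],[[0,0,0],[0,0,-0.149],-1],[[0,0,0],[0,0,-0.148],-1],[[-0.039,0.012,0],[0,0,0],-1],[[-0.039,0.012,0],[0,0,0],-1],[[-0.039,0.012,0],[0,0,0],-1],[[-0.039,0.012,0],[0,0,0],-1],[[-0.039,0.012,0],[0,0,0],-1],[[-0.039,0.012,0],[0,0,0],-1],[[-0.039,0.012,0],[0,0,0],-1],[[-0.039,0.012,0],[0,0,0],-1]]}}

```text
time: 1.6
tcp_pos: [427.6, 320.2, 231.0]
tcp_rot: [[-0.164, 0.986, -0.0], [0.986, 0.164, -0.0], [-0.0, -0.0, -1.0]]
wrist_force: [0.6, 0.7, -0.7]
gripper_width: 0.3
```

```bash
cat >> h.py <<'E'
O=np.array([558.7,-17.8]);_a=np.deg2rad(9.49)
XF=np.array([np.cos(_a),np.sin(_a)]);YF=np.array([-np.sin(_a),np.cos(_a)])
def fix(p): d=np.asarray(p)[:2]-O; return np.array([d@XF,d@YF,p[2]])
def st():
    from cell import bot
    o=bot.get_obs(); R=o["tcp_rot"]
    print("t",o["time"],"fix",fix(o["tcp_pos"]).round(1),"F",o["wrist_force"].round(2),"w",round(o["gripper_width"],1),"yawerr",round(float(np.arctan2(R[1,0],R[0,0])-_a-np.pi/2),4),"zax",R[:,2].round(3))
    return o
E
python3 -c "
from h import *; st()"
```

```text
t 1.6 fix [-73.6 355.  231. ] F [ 0.57  0.65 -0.69] w 0.3 yawerr -0.0005 zax [-0. -0. -1.]
```

Emit:
{"method": "play_rows", "body": {"plan": [[[-0.0394,0.0124,0],[0,0,0],-1],[[-0.0394,0.0124,0],[0,0,0],-1],[[-0.0394,0.0124,0],[0,0,0],-1],[[-0.0394,0.0124,0],[0,0,0],-1],[[-0.0394,0.0124,0],[0,0,0],-1],[[-0.0394,0.0124,0],[0,0,0],-1],[[-0.0394,0.0124,0],[0,0,0],-1],[[-0.0394,0.0124,0],[0,0,0],-1],[[-0.0394,0.0124,0],[0,0,0],-1],[[-0.0394,0.0124,0],[0,0,0],-1],[[-0.0394,0.0124,0],[0,0,0],-1],[[-0.0394,0.0124,0],[0,0,0],-1]]}}

```text
time: 3.1
tcp_pos: [652.0, -121.3, 230.8]
tcp_rot: [[-0.165, 0.986, -0.001], [0.986, 0.165, 0.0], [0.0, -0.001, -1.0]]
wrist_force: [-0.1, 0.3, 0.9]
gripper_width: -0.2
```

Emit:
{"method": "play_rows", "body": {"plan": [[[0,0,0.035],[0,0,0],-1],[[0,0,0.035],[0,0,0],-1],[[0,0,0.035],[0,0,0],-1],[[0,0,0.035],[0,0,0],-1],[[0,0,0.02],[0,0,0],-1],[[0,0,0],[0,0,0],-1]]}}

```text
time: 3.85
tcp_pos: [650.6, -120.1, 69.8]
tcp_rot: [[-0.164, 0.986, -0.003], [0.986, 0.164, 0.0], [0.001, -0.003, -1.0]]
wrist_force: [-0.4, -0.1, 0.6]
gripper_width: -0.1
```

```bash
python3 - <<'E'
from h import *; from cell import bot
st()
for n,b in(("scene",(200,330,250,390)),("top",(195,290,280,390))):
    c=bot.read_camera(n); np.savez(n+"1.npz",**c)
    a=c["frame"][b[0]:b[1],b[2]:b[3],::-1]; cv2.imwrite(f"pics/{n}1.png",cv2.resize(a,None,fx=4,fy=4,interpolation=cv2.INTER_CUBIC))
E
```

```text
t 3.85 fix [  73.8 -116.    69.8] F [-0.44 -0.1   0.58] w -0.1 yawerr -0.0004 zax [-0.003  0.    -1.   ]
```

View pics/scene1.png

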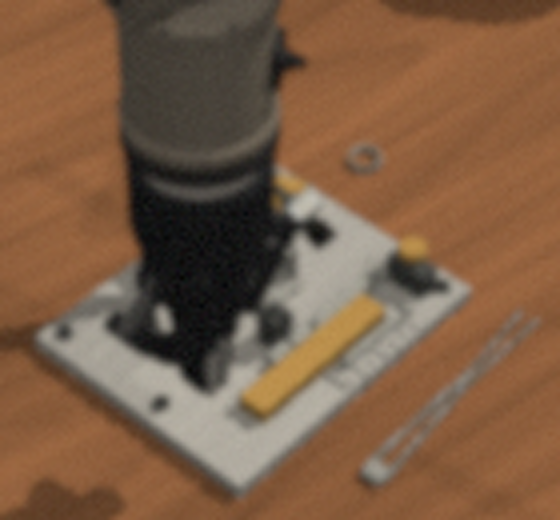

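View pics/top1.png

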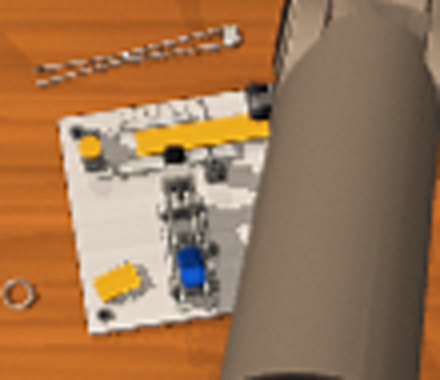

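The fingertip is short of the bar's end (scene crop: tip at about (210,370), bar end at (255,405)). The bar hasn't moved. I'll lower the tip to z≈18 and approach.

Emit:
{"method": "play_rows", "body": {"plan": [[[0,0.001,0.02],[0,0,0],-1],[[0,0,0.02],[0,0,0],-1],[[0,0,0.0115],[0,0,0],-1],[[0,0,0],[0,0,0],-1],[[0.008,0,0],[0,0,0],-1],[[0,0,0],[0,0,0],-1]]}}

```text
time: 4.7
tcp_pos: [651.9, -110.8, 20.4]
tcp_rot: [[-0.166, 0.986, 0.001], [0.986, 0.166, 0.001], [0.001, 0.001, -1.0]]
wrist_force: [-0.5, -0.1, -0.8]
gripper_width: -0.2
```

```bash
python3 -c "
from h import *; st()"
```

```text
t 4.7 fix [  76.6 -107.1   20.4] F [-0.53 -0.11 -0.79] w -0.2 yawerr 0.001 zax [ 0.001  0.001 -1.   ]
```

Emit:
{"method": "play_rows", "body": {"plan": [[[0.005,-0.0015,0.002],[0,0,0],-1],[[0.005,0,0],[0,0,0],-1],[[0.005,0,0],[0,0,0],-1],[[0.005,0,0],[0,0,0],-1],[[0.004,0,0],[0,0,0],-1],[[0.004,0,0],[0,0,0],-1],[[0,0,0],[0,0,0],-1]]}}

```text
time: 5.58
tcp_pos: [645.4, -84.3, 17.8]
tcp_rot: [[-0.165, 0.986, -0.0], [0.986, 0.165, 0.0], [0.0, 0.0, -1.0]]
wrist_force: [-0.3, 0.2, -0.3]
gripper_width: -0.2
```

```bash
cat > look.py <<'E'
from h import *; from cell import bot
import sys
n=sys.argv[1]; st()
c=bot.read_camera("scene"); np.savez(n+".npz",**c)
a=c["frame"][200:330,250:390,::-1]; cv2.imwrite(f"pics/{n}.png",cv2.resize(a,None,fx=4,fy=4,interpolation=cv2.INTER_CUBIC))
hsv=cv2.cvtColor(c["frame"],cv2.COLOR_RGB2HSV); H,S,V=[hsv[...,i].astype(int) for i in range(3)]
m=(H>16)&(H<28)&(S>110)&(V>110); m[:200]=0;m[330:]=0;m[:,:250]=0;m[:,390:]=0
for A,ce,r in rect(c,m,24):
    if A>100: print("bar",[fix([*p,24])[:2].round(1).tolist() for p in cv2.boxPoints(r)],np.round(r[1],1))
E
python3 look.py scene2
```

```text
t 5.575 fix [ 74.5 -79.9  17.8] F [-0.26  0.16 -0.31] w -0.2 yawerr -0.0001 zax [-0.  0. -1.]
bar [[66.8, 36.8], [63.7, -71.9], [87.8, -72.5], [90.9, 36.1]] [ 24.2 108.7]
```

View pics/scene2.png

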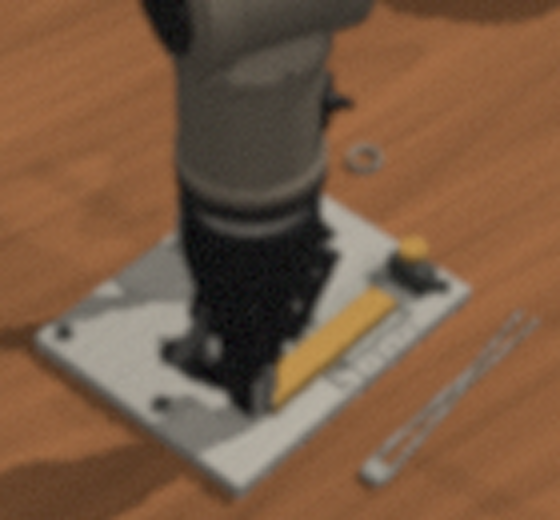

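Contact is good and the bar has slid about 10 mm, with its front edge now at fixture y≈37. About 17 mm remain. I'll go on slowly.

Emit:
{"method": "play_rows", "body": {"plan": [[[0.004,0,0],[0,0,0],-1],[[0.004,0,0],[0,0,0],-1],[[0.003,0,0],[0,0,0],-1],[[0.002,0,0],[0,0,0],-1],[[0,0,0],[0,0,0],-1]]}}

```text
time: 6.25
tcp_pos: [643.2, -71.4, 17.8]
tcp_rot: [[-0.165, 0.986, -0.0], [0.986, 0.165, 0.0], [0.0, -0.0, -1.0]]
wrist_force: [0.3, 0.0, 0.0]
gripper_width: -0.3
```

Emit:
{"method": "play_rows", "body": {"plan": [[[0.002,0,0],[0,0,0],-1],[[0,0,0],[0,0,0],-1]]}}

```text
time: 6.5
tcp_pos: [642.9, -69.8, 17.8]
tcp_rot: [[-0.164, 0.986, -0.0], [0.986, 0.164, 0.0], [0.0, -0.0, -1.0]]
wrist_force: [0.1, 0.0, -0.1]
gripper_width: -0.5
```

```bash
python3 look.py scene3
```

```text
t 6.5 fix [ 74.4 -65.2  17.8] F [ 0.12  0.01 -0.08] w -0.5 yawerr -0.0004 zax [-0.  0. -1.]
bar [[63.3, 50.3], [65.4, -57.7], [90.0, -57.2], [88.0, 50.8]] [ 24.7 108.1]
```

Emit:
{"method": "play_rows", "body": {"plan": [[[0.002,0,0],[0,0,0],-1],[[0,0,0],[0,0,0],-1]]}}

```text
time: 6.8
tcp_pos: [642.5, -67.8, 17.8]
tcp_rot: [[-0.165, 0.986, -0.0], [0.986, 0.165, 0.0], [0.0, -0.0, -1.0]]
wrist_force: [1.3, -0.7, 0.7]
gripper_width: -0.3
```

Emit:
{"method": "play_rows", "body": {"plan": [[[0.0015,0,0],[0,0,0],-1],[[0,0,0],[0,0,0],-1]]}}

```text
time: 7.05
tcp_pos: [642.3, -66.4, 17.8]
tcp_rot: [[-0.165, 0.986, -0.0], [0.986, 0.165, 0.0], [0.0, -0.0, -1.0]]
wrist_force: [0.1, -0.8, -0.3]
gripper_width: -0.0
```

Emit:
{"method": "play_rows", "body": {"plan": [[[0.001,0,0],[0,0,0],-1],[[0,0,0],[0,0,0],-1]]}}

```text
time: 7.3
tcp_pos: [642.2, -65.7, 17.8]
tcp_rot: [[-0.164, 0.986, 0.0], [0.986, 0.164, -0.0], [-0.0, 0.0, -1.0]]
wrist_force: [0.0, -1.3, -0.3]
gripper_width: -0.3
```

```bash
python3 look.py scene4
```

```text
t 7.3 fix [ 74.4 -61.   17.8] F [ 0.05 -1.32 -0.33] w -0.3 yawerr -0.0005 zax [ 0. -0. -1.]
bar [[65.0, 54.0], [67.1, -53.8], [90.0, -53.4], [87.9, 54.5]] [ 22.9 107.9]
```

View pics/scene4.png

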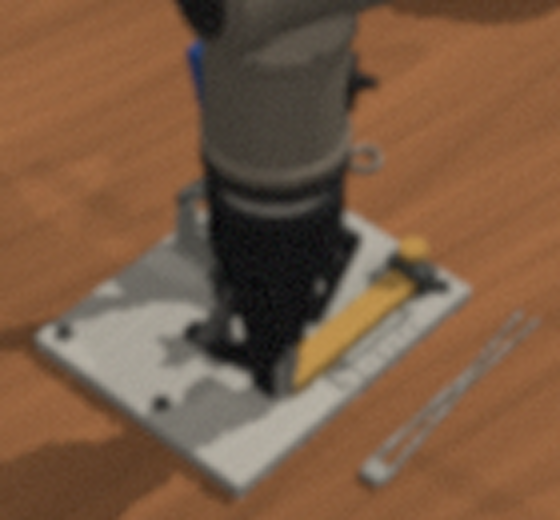

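The bar is at or almost at the stop (gap closed at (410,275)). I'll push on until the force confirms it.

Emit:
{"method": "play_rows", "body": {"plan": [[[0.0015,0,0],[0,0,0],-1],[[0,0,0],[0,0,0],-1]]}}

```text
time: 7.6
tcp_pos: [642.0, -65.6, 17.9]
tcp_rot: [[-0.163, 0.987, 0.001], [0.987, 0.163, -0.002], [-0.002, 0.0, -1.0]]
wrist_force: [1.4, -5.2, -0.7]
gripper_width: 0.1
```

Emit:
{"method": "play_rows", "body": {"plan": [[[0.0015,0,0],[0,0,0],-1],[[0,0,0],[0,0,0],-1]]}}

```text
time: 7.85
tcp_pos: [642.0, -65.6, 18.0]
tcp_rot: [[-0.162, 0.987, 0.001], [0.987, 0.162, -0.003], [-0.003, 0.001, -1.0]]
wrist_force: [1.6, -8.2, -1.5]
gripper_width: 0.3
```

The push force is 8 N, the tip has stalled and the bar is at the stop. Now I'll retreat and rise.

Emit:
{"method": "play_rows", "body": {"plan": [[[-0.005,0,0],[0,0,0],-1],[[-0.01,0,0],[0,0,0],-1],[[-0.015,0,0],[0,0,0],-1],[[0,0,-0.035],[0,0,0],-1],[[0,0,-0.04],[0,0,0],-1],[[0,0,-0.04],[0,0,0],-1],[[0,0,-0.04],[0,0,0],-1],[[0,0,-0.04],[0,0,0],-1],[[0,0,-0.02],[0,0,0],-1],[[0,0,0],[0,0,0],-1]]}}

```text
time: 9.1
tcp_pos: [647.6, -93.2, 234.6]
tcp_rot: [[-0.164, 0.987, 0.004], [0.987, 0.164, -0.0], [-0.001, 0.004, -1.0]]
wrist_force: [-0.4, -0.5, -0.6]
gripper_width: 0.0
```

```bash
python3 look.py scene5; python3 - <<'E'
from h import *
def W(x,y,z): return [*(O+x*XF+y*YF),z]
for f in ("top0.npz","scene0.npz"):
    c=load(f); hsv=cv2.cvtColor(c["frame"],cv2.COLOR_RGB2HSV)
    m=(hsv[...,0]>100)&(hsv[...,0]<130)&(hsv[...,1]>110); m[:200]=0;m[330:]=0;m[:,:250]=0;m[:,390:]=0
    ys,xs=np.nonzero(m); print(f,xs.min(),xs.max(),ys.min(),ys.max())
    print("grip,end pred",proj(c,[W(-25,0,147),W(-34,0,181),W(-34-14.5,0,181-3.9),W(-14.4,0,107)]).round(1).tolist())
E
```

```text
t 9.1 fix [ 75.3 -89.  234.6] F [-0.45 -0.54 -0.62] w 0.0 yawerr -0.0012 zax [ 0.004 -0.    -1.   ]
bar [[66.4, 53.3], [66.6, -56.2], [89.5, -56.1], [89.4, 53.3]] [ 23.  109.4]
top0.npz 324 331 232 266
grip,end pred [[327.4, 259.0], [327.9, 261.6], [328.7, 266.9], [326.8, 256.1]]
scene0.npz 298 308 211 237
grip,end pred [[304.5, 224.0], [301.4, 211.2], [296.9, 209.7], [308.0, 238.7]]
```

View pics/scene5.png

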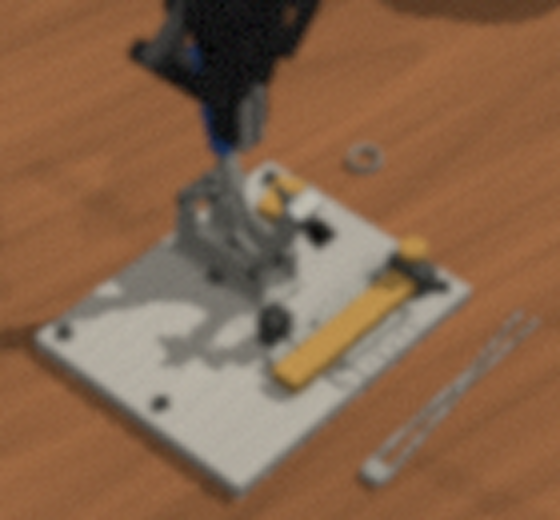

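```bash
cat > top.py <<'E'
from h import *; from cell import bot
import sys
n=sys.argv[1]; st()
c=bot.read_camera("top"); np.savez(n+".npz",**c)
a=c["frame"][195:290,270:390,::-1]; cv2.imwrite(f"pics/{n}.png",cv2.resize(a,None,fx=6,fy=6,interpolation=cv2.INTER_CUBIC))
E
python3 top.py top5
```

```text
t 9.15 fix [ 74.4 -88.5 232.9] F [ 0.8  -0.04 -0.64] w -0.2 yawerr -0.001 zax [ 0.001  0.    -1.   ]
```

View pics/top5.png

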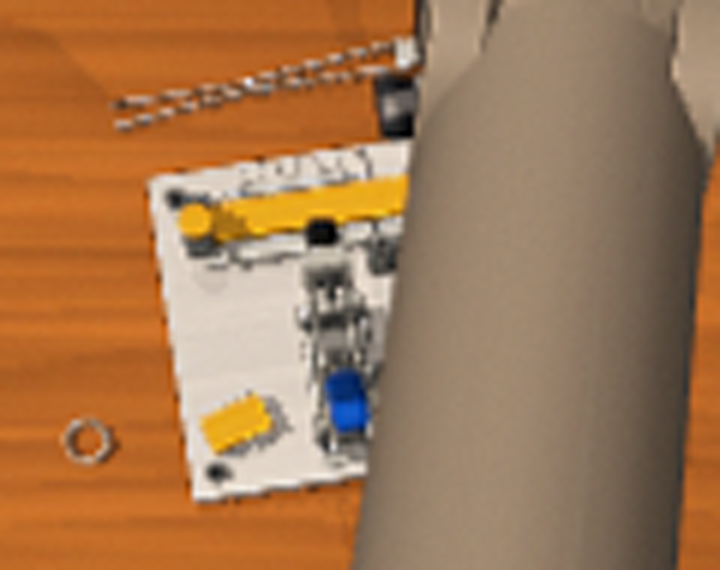

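The bar visibly abuts the stop block (crop (210,225)) and the handle at (345,400) is still open. Now I'll move over the clamp and down to the bar side of the handle.

Emit:
{"method": "play_rows", "body": {"plan": [[[0.03,-0.0215,0],[0,0,0],-1],[[0.03,-0.0215,0],[0,0,0],-1],[[0.0285,-0.0215,0],[0,0,0],-1],[[0,0,0.03],[0,0,0],-1],[[0,0,0.03],[0,0,0],-1],[[0,0,0.025],[0,0,0],-1],[[0,0,0],[0,0,0],-1]]}}

```text
time: 10.07
tcp_pos: [565.9, -15.7, 144.7]
tcp_rot: [[-0.164, 0.986, -0.007], [0.986, 0.164, -0.001], [0.0, -0.007, -1.0]]
wrist_force: [-0.3, 0.1, -0.5]
gripper_width: 0.0
```

```bash
python3 look.py scene6
```

```text
t 10.075 fix [  7.5   0.9 144.7] F [-0.29  0.11 -0.5 ] w 0.0 yawerr -0.0004 zax [-0.007 -0.001 -1.   ]
bar [[65.3, 53.1], [67.0, -56.9], [89.7, -56.6], [88.0, 53.4]] [ 22.7 110. ]
```

View pics/scene6.png

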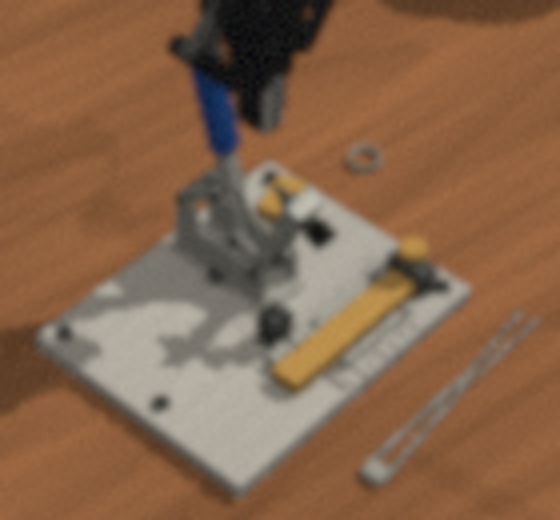

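Emit:
{"method": "play_rows", "body": {"plan": [[[0,-0.007,0],[0,0,0],-1],[[0,-0.007,0],[0,0,0],-1],[[0,-0.006,0],[0,0,0],-1],[[0,-0.006,0],[0,0,0],-1],[[0,-0.006,0],[0,0,0],-1],[[0,-0.006,0],[0,0,0],-1],[[0,0,0],[0,0,0],-1]]}}

```text
time: 11.0
tcp_pos: [530.1, -21.9, 147.7]
tcp_rot: [[-0.164, 0.986, -0.001], [0.986, 0.164, -0.0], [0.0, -0.001, -1.0]]
wrist_force: [0.1, -0.0, 0.4]
gripper_width: 0.0
```

```bash
python3 look.py scene7
```

```text
t 11.0 fix [-28.9   0.6 147.7] F [ 0.05 -0.01  0.35] w 0.0 yawerr -0.0007 zax [-0.001 -0.    -1.   ]
bar [[66.4, 53.3], [66.6, -56.2], [89.2, -56.1], [89.1, 53.3]] [ 22.7 109.4]
```

View pics/scene7.png

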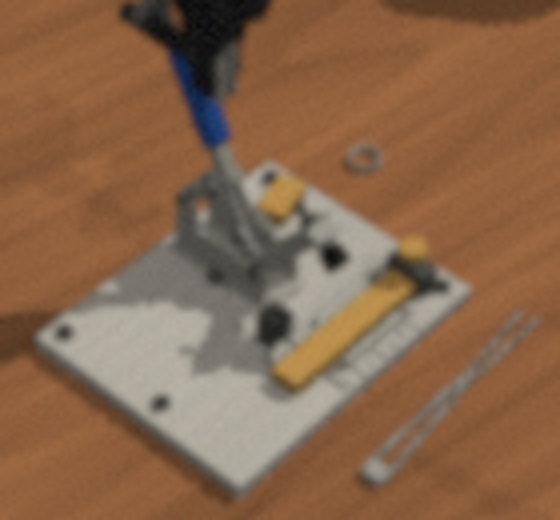

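The handle is swinging and the foot is coming down (crop (335,255)); the bar hasn't moved. I'll continue along the arc.

Emit:
{"method": "play_rows", "body": {"plan": [[[0,-0.006,0.002],[0,0,0],-1],[[0,-0.006,0.003],[0,0,0],-1],[[0,-0.006,0.004],[0,0,0],-1],[[0,-0.004,0.005],[0,0,0],-1],[[0,-0.004,0.005],[0,0,0],-1],[[0,-0.004,0.006],[0,0,0],-1],[[0,0,0],[0,0,0],-1]]}}

```text
time: 11.92
tcp_pos: [500.3, -26.8, 122.0]
tcp_rot: [[-0.164, 0.986, -0.002], [0.986, 0.164, -0.0], [0.0, -0.002, -1.0]]
wrist_force: [-0.9, -0.3, 0.1]
gripper_width: -0.3
```

```bash
python3 look.py scene8
```

```text
t 11.925 fix [-59.1   0.7 122. ] F [-0.9  -0.33  0.09] w -0.3 yawerr -0.0006 zax [-0.002 -0.    -1.   ]
bar [[66.5, 53.4], [65.7, -56.1], [89.0, -56.3], [89.8, 53.2]] [ 23.2 109.5]
```

View pics/scene8.png

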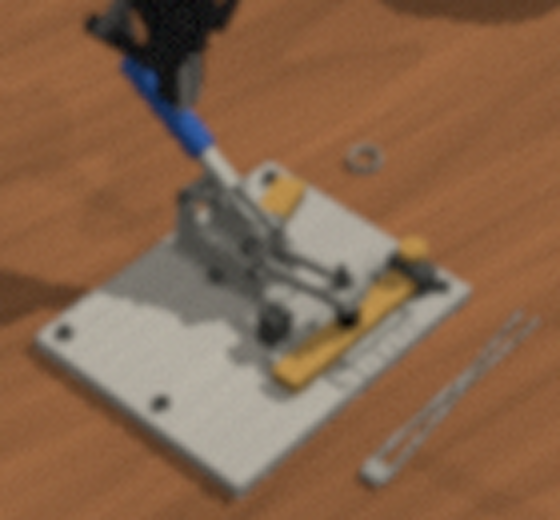

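The foot hovers just over the bar (crop (345,315)) and the bar hasn't moved. Now over the dead point into lock, down to about (-72, 82).

Emit:
{"method": "play_rows", "body": {"plan": [[[0,-0.003,0.006],[0,0,0],-1],[[0,-0.002,0.006],[0,0,0],-1],[[0,-0.002,0.006],[0,0,0],-1],[[0,-0.002,0.006],[0,0,0],-1],[[0,-0.002,0.006],[0,0,0],-1],[[0,-0.002,0.005],[0,0,0],-1],[[0,-0.001,0.004],[0,0,0],-1],[[0,0,0.002],[0,0,0],-1],[[0,0,0],[0,0,0],-1]]}}

```text
time: 13.1
tcp_pos: [487.3, -29.0, 81.7]
tcp_rot: [[-0.164, 0.986, -0.001], [0.986, 0.164, 0.0], [0.0, -0.001, -1.0]]
wrist_force: [-1.3, -0.4, 0.9]
gripper_width: 0.0
```

```bash
python3 look.py scene9
```

```text
t 13.1 fix [-72.3   0.7  81.7] F [-1.33 -0.38  0.85] w 0.0 yawerr -0.0005 zax [-0.001  0.    -1.   ]
bar [[66.5, 53.4], [65.7, -56.1], [89.0, -56.3], [89.8, 53.2]] [ 23.2 109.5]
```

View pics/scene9.png

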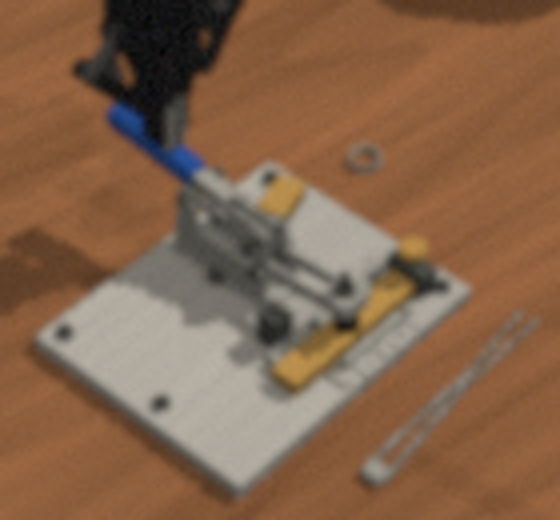

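The handle is near level. I'll press a little more to feel the end stop.

Emit:
{"method": "play_rows", "body": {"plan": [[[0,0,0.002],[0,0,0],-1],[[0,0,0.001],[0,0,0],-1],[[0,0,0],[0,0,0],-1]]}}

```text
time: 13.52
tcp_pos: [487.6, -29.1, 80.2]
tcp_rot: [[-0.164, 0.986, -0.0], [0.986, 0.164, 0.0], [0.0, -0.0, -1.0]]
wrist_force: [-7.1, -0.2, 21.7]
gripper_width: -0.3
```

Emit:
{"method": "play_rows", "body": {"plan": [[[0,0,0.001],[0,0,0],-1],[[0,0,0.001],[0,0,0],-1],[[0,0,0],[0,0,0],-1]]}}

```text
time: 13.9
tcp_pos: [487.5, -29.1, 79.3]
tcp_rot: [[-0.164, 0.987, -0.0], [0.987, 0.164, 0.001], [0.001, -0.0, -1.0]]
wrist_force: [-11.0, -0.1, 35.4]
gripper_width: -0.3
```

It's solid at the end stop: 35 N with almost no movement. I'll back off straight up.

Emit:
{"method": "play_rows", "body": {"plan": [[[0,0,-0.005],[0,0,0],-1],[[0,0,-0.015],[0,0,0],-1],[[0,0,-0.03],[0,0,0],-1],[[0,0,-0.04],[0,0,0],-1],[[0,0,-0.04],[0,0,0],-1],[[0,-0.03,-0.03],[0,0,0],-1],[[0,-0.04,0],[0,0,0],-1],[[0,-0.03,0],[0,0,0],-1],[[0,0,0],[0,0,0],-1],[[0,0,0],[0,0,0],-1]]}}

```text
time: 15.15
tcp_pos: [389.8, -45.3, 237.4]
tcp_rot: [[-0.165, 0.986, 0.002], [0.986, 0.165, 0.0], [-0.0, 0.002, -1.0]]
wrist_force: [0.4, -0.1, 0.1]
gripper_width: 0.0
```

```bash
python3 look.py scene10; python3 top.py top10; python3 - <<'E'
from h import *
def W(x,y,z): return [*(O+x*XF+y*YF),z]
c=load("scene10.npz"); hsv=cv2.cvtColor(c["frame"],cv2.COLOR_RGB2HSV)
m=(hsv[...,0]>100)&(hsv[...,0]<130)&(hsv[...,1]>110); m[:200]=0;m[330:]=0;m[:,:250]=0;m[:,390:]=0
ys,xs=np.nonzero(m); print(xs.min(),xs.max(),ys.min(),ys.max(), xs.mean(),ys.mean())
# predicted mid of grip body top-face centre (3mm inward from handle_grip), locked/dead
for t,(x,z) in ((.13,(-83,83)),(.21,(-81,90))):
    g=np.array([x,z]);e=np.array([-np.cos(t),np.sin(t)]);n=np.array([np.sin(t),np.cos(t)])
    P=[g+35*e,g-41*e,g+35*e-15*n,g-3*e-7.5*n]
    print(t,proj(c,[W(p[0],0,p[1]) for p in P]).round(1).tolist())
E
```

```text
t 15.15 fix [-171.1    0.7  237.4] F [ 0.39 -0.14  0.12] w 0.0 yawerr -0.0003 zax [ 0.002  0.    -1.   ]
bar [[66.5, 53.4], [65.7, -56.1], [89.3, -56.3], [90.1, 53.2]] [ 23.6 109.5]
t 15.2 fix [-170.9    0.8  237.2] F [-0.3   0.37 -0.53] w -0.0 yawerr -0.0002 zax [ 0.001  0.    -1.   ]
278 299 226 244 288.2167832167832 234.7062937062937
0.13 [[278.0, 225.2], [299.8, 242.1], [277.8, 229.3], [288.6, 235.6]]
0.21 [[278.5, 222.7], [300.2, 241.3], [277.9, 226.5], [288.9, 233.8]]
```

View pics/scene10.png

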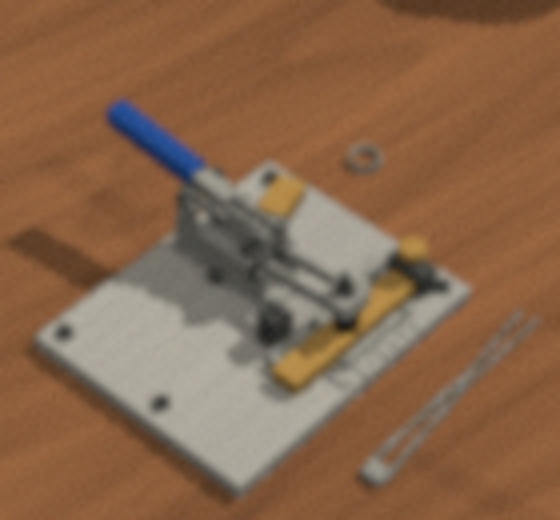

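View pics/top10.png

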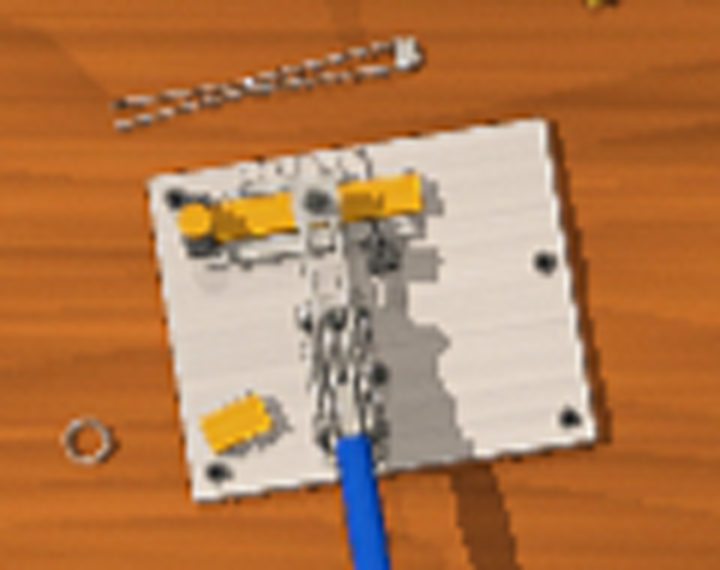

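The handle lies level and its pixel extents (278–299, 226–244) fit the lock tilt better than the dead point. The foot sits on the bar. Last, I'll check the bar's free end in the top view.

```bash
python3 - <<'E'
from h import *
for f in("top0.npz","top10.npz"):
    c=load(f); hsv=cv2.cvtColor(c["frame"],cv2.COLOR_RGB2HSV); H,S,V=[hsv[...,i].astype(int) for i in range(3)]
    m=(H>17)&(H<28)&(S>130)&(V>130); m[:205]=0;m[250:]=0;m[:,:303]=0;m[:,390:]=0
    ys,xs=np.nonzero(m); w=onz(c,np.c_[xs,ys],24); p=np.array([fix(q) for q in w])
    p=p[(p[:,0]>60)&(p[:,0]<90)]; print(f,"y range",p[:,1].min().round(1),p[:,1].max().round(1),"x mean",p[:,0].mean().round(1))
E
```

```text
top0.npz y range -81.6 60.9 x mean 75.3
top10.npz y range -54.2 60.9 x mean 75.6
```

```bash
python3 -c "
from cell import bot
print(bot.finish_job())"
```

```text
the job is handed in; nothing more can be done
None
```

I pushed the bar about 27 mm along its channel to the length stop with the shut fingertips. Then I swung the blue handle over its dead point into lock, backed the arm clear and handed the job in at about 15 s of robot time.

- **Bar at the stop:** pushing stalled at 8 N against the stop, with the tip no longer moving. After locking, the top view puts the bar's free end at fixture y ≈ -54 to -55.5, where -55 is ideal.
- **Lock:** the handle resisted at 35 N with almost no movement at its end stop. Its position in the picture fits the locked tilt (0.13) better than the dead point (0.21). The foot is visibly on the bar.
- **Other things:** the offcut, ring and tweezers look unmoved. I did not check the hammer, file, saw frame or flux jar again; the arm stayed high over the bench on the way.

**Disagreement:** the scene camera read the bar about 1 mm shorter of the stop than the top view did. That is within its measuring error, and it did not change between the push and the end. I could not measure the knee angle or the foot's pressing force directly.

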